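# Tip the relay tray on the electronics bench

## Robot

A 7-joint arm with a two-finger parallel gripper is mounted at the origin on the work surface. World frame = base frame: x ahead of the robot, y to its left, z up, the work surface at z = 0. Lengths are in m, angles in degrees, forces in N, time in s.
With the tool pointing down it reaches from about 0.425 to 0.875 m from the base axis. Payload 4.7 kg.
Tool frame: the origin (TCP) lies midway between the tips of the shut fingers; the grasp point (between the pads) lies 19 mm behind it (env.grip_point_offset is the distance from the TCP to the grasp point, in m); z points along the fingers, y is the line along which they close (so a half turn about z gives the same grasp; the last joint's range is limited). The gripper opens to 87 mm and grips with 3 to 60 N. Pads are 19 mm wide; open, the fingers measure 117 mm over their backs; the gripper's body (75 mm by 190 mm) begins 51 mm behind the grasp point.
Start: joints at [-72.072, 18.392, -4.016, 83.108, 1.295, 78.541, -3.26], TCP at [0.191, 0.621, 0.223] pointing down, gripper open.
Joint ranges: [-163.93, 163.93], [-17.29, 119.83], [-79.2, 71.16], [3.27, 140.29], [-89.18, 269.18], [5.43, 117.66], [-154.24, 154.24]. Speed limits (degrees/s): [147.25, 147.25, 180, 180, 180, 180, 180].

## Interface

Orientations are given as [roll, pitch, yaw] about the fixed x, y, z axes, in that order (R = Rz(yaw) Ry(pitch) Rx(roll)).
In Python, from cell import env gives the robot as it stands.
- The arm moves only by the shell command python3 -m jog 'ROWS' [FORCE]. ROWS is JSON, a list of rows, each a list of 7 numbers: the shift along the tool's x, y, z in m, then the turn, a rotation vector about the tool's x, y, z in rad, then the finger opening in m, from 0 to 0.087. A call has 1 to 12 rows; each row shifts and turns the commanded pose from where the row before left it, along the tool's axes as they then stand; what a row does not reach is not made up. A row lasts 1/12 s, in which the tool goes at most 41.7 mm and 7.16 degrees, less where a joint would pass 70% of its speed; a pose out of reach is approached as far as the arm can. A call is refused whole if a number of a shift passes 0.0417 or a number of a turn 0.125, either way. A call with a gripper value outside its range is refused whole. The fingers move at their own pace and stop on an object; FORCE is the grip in N (left out, the last holds). Time passes only in rows, so rows that do not move let the fingers close. It gives the time, the measured TCP pose, the force, the opening and the grip force at its end, in the units of the state.
- env.get_obs(): the state, without advancing time (a new reading comes with each control period).
- env.read_camera(name): name is "scene" or "top" or "wrist"; returns the picture (400x640x3 uint8, blue, green, red); there is no depth.
- env.get_calibration(name): a dict with "fov_y" (degrees; the focal length in pixels is half the picture's height over the tangent of half this angle, whatever the lens; pixels are square), "cx", "cy" (the principal point, pixels), "pose" (4x4, takes a point from camera to world coordinates). Camera axes: x right, y up, looking along -z (the intrinsics and any distortion apply to the point x, -y, -z); pixel columns grow to the right and rows downward; lengths in m; the calibration is good to about 2 mm. A picture is of the moment at which its call begins: read the wrist's pose just before it. get_calibration takes no time and is no camera call; for the wrist camera it gives the pose at the moment of the call.
- env.sign_off(): hands the job in; it is judged then, once.
The state is a dict: "time_s": time; "qpos": joint angles; "joint_velocities": joint speeds; "effort": joint torques, N m; "tool_pos": TCP position; "tool_rot": TCP orientation; "force": force on the tool from outside, world axes, zero at the start; "wrist_torque": the same for the moment, N m; "grip_width": finger opening in m; "grasp_force": force on a finger pad.
Only numpy, scipy, OpenCV 4.12 (cv2) and the standard library are available. Lean on these libraries where they do the work, as an engineer would, in place of code of your own. Each camera call takes 0.05 s, during which the arm holds its last target. There are 200 camera calls.

## Task

On the bench stand two rocker trays, both tilted with their lip up. Find the one that holds the two black block-shaped relays and push its flat lip down, all the way to the stop, so that both relays slide to the lip end, and leave it tipped like that. Do not touch the relays themselves, and leave the other tray, with the round coil in it, tilted as it is.

Things in the scene. Friction and masses are not known exactly. Their poses are not given: they have to be found in the camera images.
- relay_tray (a joint): hinge of the tray with the relays, rad: 0 = stop with lip fully up (floor slopes 24 degrees; starts at 0 to 0.06), 0.42 = level, 0.84 = stop with lip fully down. The level axis runs across the tray under its middle, 95 mm above the bench, 11 mm below the floor's upper face. It turns with friction (about 2 to 4 N at the lip) and stays where it is left.
- relay_tray_lip (a point): on the upper face of the relay tray's push lip: a flat plate 45 x 60 wide x 3 mm, level with the floor, sticking out from the tray end nearer the robot. The point is on the midline, 28 mm out from the end wall, 128 mm along the tray from the hinge; 157 mm above the bench with the lip up, 53 mm down. Axes: x along the tray from lip to rear end, y along the hinge, z normal to the floor, upward.
- relay_tray_floor (a point): centre of the upper face of the relay tray's floor, over the hinge; axes as for the lip. Open aluminium tray on a grey stand, 200 x 100 mm outside, 3 mm sheet; inner floor 97 mm each way in x, 47 mm in y; side and rear walls 28 mm, the lip end's (at -x) 20 mm above the floor.
- relay_1: black moulded relay, a block 30 x 24 x 20 mm, 20 to 45 g, lying in the relay tray; origin at the centre of its underside. At the start it lies at the low end of the tray, away from the lip. It slides freely on the tray floor once that slopes by about 15 degrees.
- relay_2: black moulded relay, a block 30 x 24 x 20 mm, 20 to 45 g, lying in the relay tray; origin at the centre of its underside. At the start it lies at the low end of the tray, away from the lip. It slides freely on the tray floor once that slopes by about 15 degrees.
- choke_tray (a joint): hinge of the other tray, an identical tray on an identical stand that holds one round copper coil (33 mm across, 13 mm thick). Same meaning of the values; starts at 0 to 0.06, lip up, and is to be left so.
- choke_tray_lip (a point): the same point on the lip of that other tray: keep clear of it.
Things that resemble listed ones, but are neither listed nor needed, are in the scene too. What is shaped like the relay_1 but blue or purple is not meant.

How it is judged:
By the outcome, as a careful person would: the job done as asked, in the order asked, and still so for the second after the job is handed in, with the robot touching nothing.
It also fails if it takes over 32 s, if anything falls off the work surface, if the arm or the gripper's body presses on something with over 40 N, if the wrist force passes 120 N, or if a joint passes its speed limit or range.

## Working session

There is one attempt and no reset: what is moved stays moved. The work goes in short steps, Python scripts to look and compute and a shell command to move; the robot and the scene stay as the last step left them, time stands still between calls to the robot, and variables do not carry over. Pictures are saved under pics/ and viewed, at most 10 in all, crops included, and the job is handed in when it is done.

```bash
mkdir -p pics; python3 - <<'E'
from cell import env
import cv2,numpy as np
for n in("scene","top"):
    cv2.imwrite(f"pics/{n}0.png",env.read_camera(n)); c=env.get_calibration(n); print(n,c)
o=env.get_obs();print(o["time_s"],o["tool_pos"],o["tool_rot"],o["force"])
E
```

```text
scene {'fov_y': 51.850787720922966, 'cx': 310.7653814208835, 'cy': 195.3129946553316, 'pose': array([[ 0.64940762, -0.54483215,  0.53049757,  1.13367959],
       [ 0.76034517,  0.45417666, -0.46432616, -0.38644181],
       [ 0.0120402 ,  0.70489821,  0.70920628,  0.81544126],
       [ 0.        ,  0.        ,  0.        ,  1.        ]])}
top {'fov_y': 54.13689858770114, 'cx': 321.12576086696686, 'cy': 199.37187230214192, 'pose': array([[-0.00346787,  0.99478386, -0.10194631,  0.54509451],
       [-0.99989655, -0.00202638,  0.0142399 ,  0.06337906],
       [ 0.01395904,  0.10198515,  0.99468798,  0.97443789],
       [ 0.        ,  0.        ,  0.        ,  1.        ]])}
0.1 [0.19124436 0.62071035 0.22157155] [-1.79901050e+02  6.91534619e-03  1.62881412e+02] [1.21886066 0.53195097 0.63514059]
```

View pics/scene0.png

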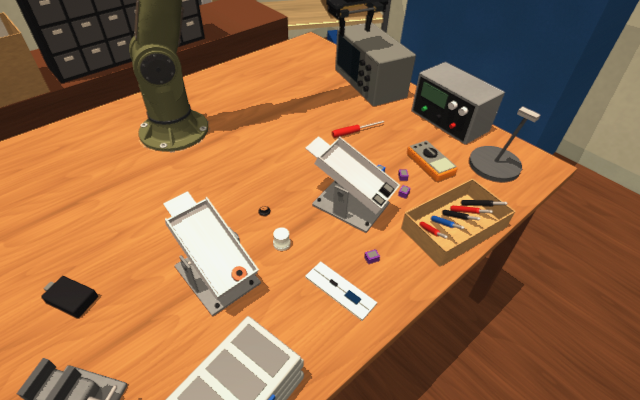

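View pics/top0.png

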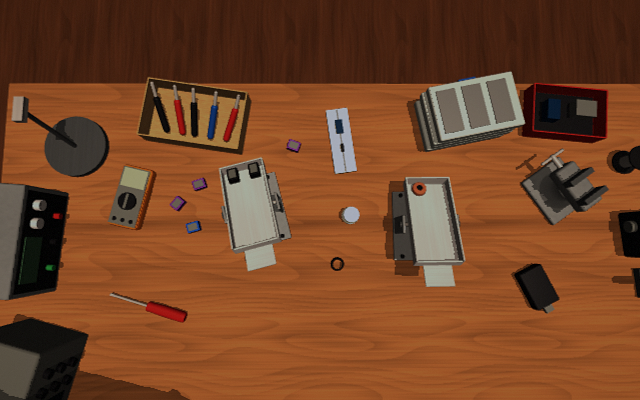

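Scene: the relay tray is at about (355,180), with two black blocks at its low end and its lip at (318,148). The choke tray is at (215,250). 
Top: relay tray at (250,205), relays at (233,176) and (254,170), lip at (260,258). 
Possible mix-ups: the choke tray at top (433,220), with its lip at (438,275) and the copper coil at (419,188), and the purple/blue blocks at (199,184), (178,203), (193,227) and (293,145). 
I choose the left tray in the top view and will check it in a close crop.

```bash
python3 - <<'E'
import cv2,numpy as np
a=cv2.imread("pics/top0.png")[150:280,210:300]; b=cv2.imread("pics/scene0.png")[130:230,300:410]
a=cv2.resize(a,None,fx=4,fy=4,interpolation=cv2.INTER_CUBIC); b=cv2.resize(b,None,fx=4,fy=4,interpolation=cv2.INTER_CUBIC)
o=np.zeros((520,800,3),np.uint8); o[:,:360]=a; o[:400,360:]=b
cv2.imwrite("pics/crop1.png",o)
E
```

```text
(no output)
```

View pics/crop1.png

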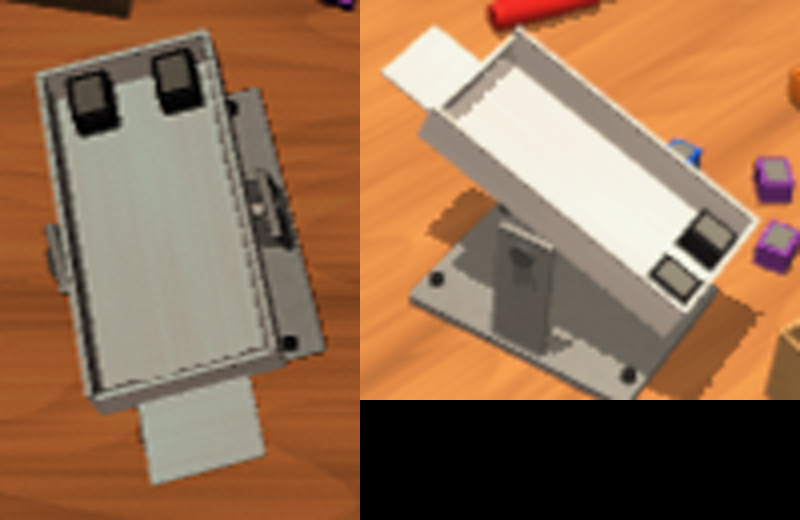

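The tray is confirmed: both blocks are black with grey tops, and there is no coil. Next I triangulate the lip's outer corners, top (248,271) and (276.2,263.5) against scene (318.5,136.7) and (305.7,147.5), and the rear rim corners.

```bash
python3 - <<'E'
from cell import env
import cv2,numpy as np
def P(n):
    c=env.get_calibration(n); f=200/np.tan(np.radians(c["fov_y"]/2))
    return np.array([[f,0,c["cx"]],[0,f,c["cy"]],[0,0,1]])@np.diag([1,-1,-1])@np.linalg.inv(c["pose"])[:3]
T=np.array([[248,271],[276.2,263.5],[219.5,168.7],[261.7,158]]).T+0.
S=np.array([[318.5,136.7],[305.7,147.5],[399,185],[381,207.5]]).T+0.
X=cv2.triangulatePoints(P("top"),P("scene"),T,S); X=(X[:3]/X[3]).T
for n,p in(("top",T),("scene",S)):
    q=P(n)@np.c_[X,np.ones(4)].T; print(n,np.round((q[:2]/q[2]-p).T,1).tolist())
print(X.round(4)); l=X[:2].mean(0);r=X[2:].mean(0);d=r-l
print("lip width",np.linalg.norm(X[0]-X[1]),"rear w",np.linalg.norm(X[2]-X[3]),"yaw",np.degrees(np.arctan2(d[1],d[0])),"len",np.linalg.norm(d), "tip",l)
u=d[:2]/np.linalg.norm(d[:2])
tip=l; p=l.copy(); p[:2]+=u*.017*np.cos(.42); p[2]-=.017*np.sin(.42); print("lip point",p)
h=p[:2]+u*.121; print("hinge",h,"u",u)
E
```

```text
top [[-0.8, -0.6], [-1.0, -0.8], [-0.6, -0.5], [-0.7, -0.7]]
scene [[-0.7, 0.1], [-0.9, 0.0], [-0.6, 0.1], [-0.8, 0.1]]
[[0.482  0.2052 0.151 ]
 [0.4976 0.1472 0.1537]
 [0.7075 0.2833 0.0914]
 [0.7323 0.1879 0.093 ]]
lip width 0.060151704466556905 rear w 0.0986054715255088 yaw 14.48154554174011 len 0.24514238808468272 tip [0.489769   0.1761902  0.15231274]
lip point [0.50479833 0.18007189 0.14538081]
hinge [0.62195395 0.21033014] u [0.96822824 0.25006816]
```

```bash
cat > h.py <<'E'
from cell import env
import cv2,numpy as np
def P(n):
    c=env.get_calibration(n); f=200/np.tan(np.radians(c["fov_y"]/2))
    return np.array([[f,0,c["cx"]],[0,f,c["cy"]],[0,0,1]])@np.diag([1,-1,-1])@np.linalg.inv(c["pose"])[:3]
def prj(n,X):
    q=P(n)@np.c_[np.atleast_2d(X),np.ones(len(np.atleast_2d(X)))].T; return (q[:2]/q[2]).T
E
python3 - <<'E'
from h import *
a=np.array([.191,.621,.222]);b=np.array([.501,.179,.222])
L=a+np.linspace(0,1,8)[:,None]*(b-a); out=[]
for n in("top","scene"):
    im=cv2.imread(f"pics/{n}0.png")
    for z,c in((.222,(0,255,0)),(0,(255,255,0))):
        M=L.copy();M[:,2]=z
        for p in prj(n,M): cv2.circle(im,tuple(int(v) for v in p),3,c,-1)
    out.append(im[180:400,0:400] if n=="top" else im[0:220,120:520])
cv2.imwrite("pics/path.png",cv2.resize(np.hstack(out),(800,220)))
E
```

```text
(no output)
```

View pics/path.png

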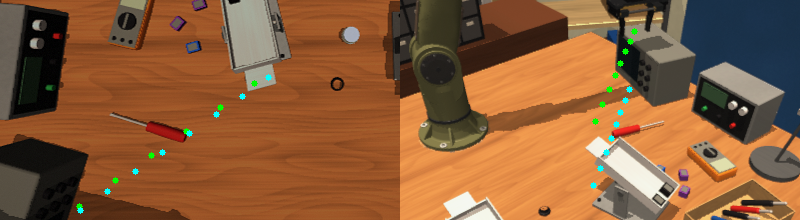

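The straight path leads away from the scope and is clear at z 0.22. I move to above the lip, shutting the fingers on the way, then turn.

```bash
python3 -m jog '[[-0.015,-0.012,0,0,0,0,0.087],[-0.03,-0.023,0,0,0,0,0.087],[-0.03,-0.023,0,0,0,0,0.06],[-0.03,-0.023,0,0,0,0,0.03],[-0.03,-0.023,0,0,0,0,0],[-0.03,-0.023,0,0,0,0,0],[-0.03,-0.023,0,0,0,0,0],[-0.03,-0.023,0,0,0,0,0],[-0.03,-0.023,0,0,0,0,0],[-0.03,-0.023,0,0,0,0,0],[-0.03,-0.023,0,0,0,0,0],[-0.03,-0.023,0,0,0,0,0]]' 20
python3 -m jog '[[-0.03,-0.023,0,0,0,0,0],[-0.03,-0.023,0,0,0,0,0],[-0.015,-0.012,0,0,0,0,0],[0,0,0,0,0,-0.08,0],[0,0,0,0,0,-0.12,0],[0,0,0,0,0,-0.12,0],[0,0,0,0,0,-0.12,0],[0,0,0,0,0,-0.11,0],[0,0,0,0,0,0,0],[0,0,0,0,0,0,0]]'
```

```text
time_s: 1.1
tool_pos: [0.4436, 0.2646, 0.2224]
tool_rot: [-180.0, -0.0, 162.9]
force: [0.7, -0.2, 0.2]
grip_width: 0.0284
grasp_force: 0.0
time_s: 1.93
tool_pos: [0.4975, 0.1888, 0.2222]
tool_rot: [-180.0, -0.0, -165.8]
force: [-0.2, 0.7, -0.3]
grip_width: 0.0002
grasp_force: 0.0
```

```bash
python3 -m jog '[[-0.001,-0.005,0.01,0,0,0,0],[0,-0.0055,0.02,0,0,0,0],[0,0,0.015,0,0,0,0],[0,0,0,0,0,0,0],[0,0,0,0,0,0,0]]'
python3 - <<'E'
from h import *
a=env.read_camera("scene")[80:230,240:440]; t=env.read_camera("top")[130:280,180:380]
cv2.imwrite("pics/pre.png",cv2.resize(np.hstack([a,t]),None,fx=2,fy=2,interpolation=cv2.INTER_CUBIC))
E
```

```text
time_s: 2.35
tool_pos: [0.5006, 0.1784, 0.1765]
tool_rot: [-180.0, -0.1, -165.7]
force: [0.4, 0.6, 1.2]
grip_width: 0.0003
grasp_force: 0.0
```

View pics/pre.png

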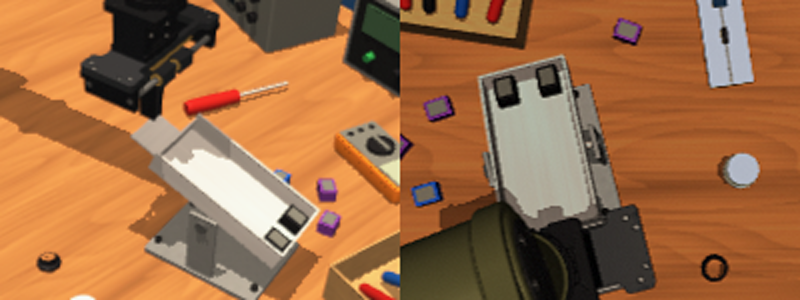

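The fingertip hangs over the lip at about crop (160,110), centred and clear of the wall. Now I push.

```bash
python3 -m jog '[[0,0,0.006,0,0,0,0],[0,0,0.006,0,0,0,0],[0,0,0.006,0,0,0,0],[0,0,0.006,0,0,0,0],[0,0,0.006,0,0,0,0],[0,0,0.006,0,0,0,0]]'
python3 -m jog '[[0,0,0.006,0,0,0,0],[0,0,0.006,0,0,0,0],[0.0005,0,0.006,0,0,0,0],[0.0005,0,0.006,0,0,0,0],[0.0005,0,0.006,0,0,0,0],[0.0005,0,0.006,0,0,0,0]]'
```

```text
time_s: 2.95
tool_pos: [0.5014, 0.1791, 0.1413]
tool_rot: [180.0, 0.0, -165.6]
force: [-0.4, -0.7, 3.1]
grip_width: 0.0005
grasp_force: 1.2
time_s: 3.45
tool_pos: [0.499, 0.1784, 0.1049]
tool_rot: [-180.0, -0.0, -165.6]
force: [-1.6, -0.4, 2.9]
grip_width: 0.0004
grasp_force: 1.4
```

```bash
python3 -m jog '[[0.0005,0,0.006,0,0,0,0],[0.0005,0,0.006,0,0,0,0],[0.0005,0,0.006,0,0,0,0],[0.0005,0,0.006,0,0,0,0],[0.0005,0,0.005,0,0,0,0],[0.0005,0,0.005,0,0,0,0],[0,0,0.004,0,0,0,0],[0,0,0,0,0,0,0]]'
python3 -m jog '[[0,0,0.002,0,0,0,0],[0,0,0.002,0,0,0,0],[0,0,0,0,0,0,0]]'
```

```text
time_s: 4.12
tool_pos: [0.4956, 0.1774, 0.0664]
tool_rot: [-180.0, -0.1, -165.6]
force: [-0.2, -0.3, 1.5]
grip_width: 0.0005
grasp_force: 0.1
time_s: 4.37
tool_pos: [0.4963, 0.1777, 0.0632]
tool_rot: [-180.0, -0.0, -165.6]
force: [-0.6, -0.4, 1.4]
grip_width: 0.0005
grasp_force: 0.4
```

```bash
python3 -m jog '[[0,0,0.002,0,0,0,0],[0,0,0.002,0,0,0,0],[0,0,0,0,0,0,0]]'
python3 -m jog '[[0,0,0.002,0,0,0,0],[0,0,0.001,0,0,0,0],[0,0,0,0,0,0,0],[0,0,0,0,0,0,0]]'
```

```text
time_s: 4.62
tool_pos: [0.4963, 0.1777, 0.0592]
tool_rot: [-180.0, -0.0, -165.6]
force: [-0.4, 0.0, 1.2]
grip_width: 0.0009
grasp_force: 0.4
time_s: 4.95
tool_pos: [0.4963, 0.1777, 0.0564]
tool_rot: [-180.0, -0.0, -165.6]
force: [-0.4, 1.2, 0.5]
grip_width: 0.0008
grasp_force: 0.2
```

```bash
python3 -m jog '[[0,0,0.001,0,0,0,0],[0,0,0.001,0,0,0,0],[0,0,0,0,0,0,0]]'
python3 -m jog '[[0,0,0.001,0,0,0,0],[0,0,0,0,0,0,0]]'
python3 - <<'E'
from h import *
a=env.read_camera("scene")[80:230,240:440]; t=env.read_camera("top")[130:280,180:380]
cv2.imwrite("pics/down.png",cv2.resize(np.hstack([a,t]),None,fx=2,fy=2,interpolation=cv2.INTER_CUBIC))
E
```

```text
time_s: 5.2
tool_pos: [0.4967, 0.1778, 0.0554]
tool_rot: [180.0, 0.0, -165.6]
force: [-2.1, -1.7, 6.7]
grip_width: 0.0004
grasp_force: 3.3
time_s: 5.37
tool_pos: [0.4968, 0.1779, 0.0552]
tool_rot: [180.0, 0.0, -165.6]
force: [-4.2, -1.5, 11.1]
grip_width: 0.0004
grasp_force: 6.1
```

View pics/down.png

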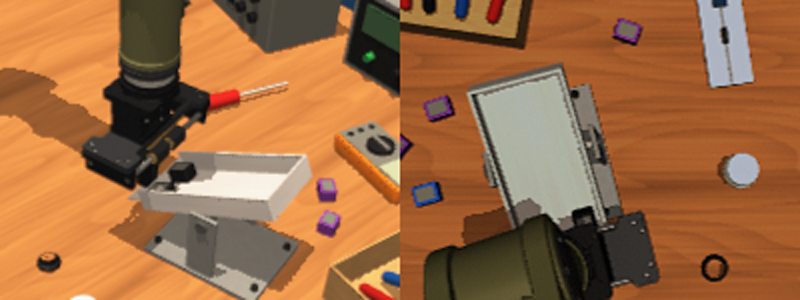

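The stop is reached: z holds at 0.055 with the force rising to 11 N, and both relays are at the lip end. I press a little more, then retreat outwards and up.

```bash
python3 -m jog '[[0,0,0.001,0,0,0,0],[0,0,0,0,0,0,0],[0,0,0,0,0,0,0]]'
python3 -m jog '[[0,0,-0.004,0,0,0,0],[0.002,0,-0.008,0,0,0,0],[0.002,0,-0.016,0,0,0,0],[0.002,0,-0.03,0,0,0,0],[0,0,-0.03,0,0,0,0],[0,0,-0.03,0,0,0,0],[0,0.03,-0.03,0,0,0,0],[0,0.04,-0.02,0,0,0,0],[0,0.04,0,0,0,0,0],[0,0.04,0,0,0,0,0],[0,0.02,0,0,0,0,0],[0,0,0,0,0,0,0]]'
python3 - <<'E'
from h import *
a=env.read_camera("scene"); t=env.read_camera("top")
cv2.imwrite("pics/endfull.png",a)
cv2.imwrite("pics/end.png",np.hstack([cv2.resize(a[110:310,160:420],None,fx=1.5,fy=1.5),cv2.resize(t[140:300,205:475],(400,300))[:, :400]]))
E
```

```text
time_s: 5.72
tool_pos: [0.4969, 0.1779, 0.055]
tool_rot: [179.9, 0.0, -165.6]
force: [-5.6, -2.6, 17.6]
grip_width: 0.0004
grasp_force: 9.0
time_s: 6.72
tool_pos: [0.4456, 0.344, 0.2183]
tool_rot: [179.9, -0.1, -165.1]
force: [-0.4, -0.3, -0.4]
grip_width: 0.0006
grasp_force: 0.0
```

View pics/end.png

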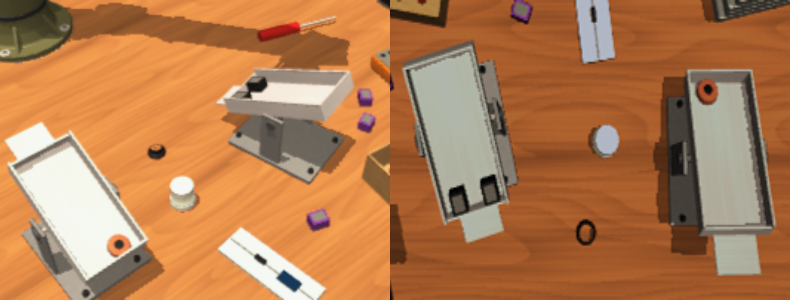

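The relay tray is tipped lip-down with both relays at the lip end, at right-panel (458,201) and (489,190). The choke tray is unchanged and the arm is clear, so I hand in.

```bash
python3 -c "
from cell import env
print(env.sign_off())"
```

```text
the job is handed in; nothing more can be done
None
```

I pushed the relay tray's lip down to its stop, both relays slid to the lip end, and the tray stayed tipped; the choke tray was left as it was, and I handed the job in after about 7 s of robot time.

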